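# Release and push off an analyser's filter cover

## Task

Open the filter bay of the gas analyser for a filter change: press the snap tab fully in while the cover is still on its seat, then push the released cover along its rails, off its seat, until it has dropped into the catch tray and lies flat there. Use the fingertips only: the cover is pushed, never lifted or carried. Leave the spare cartridge, the vial and the screwdriver where they are.

Things in the scene. Friction and masses are not known exactly. Their poses are not given: they have to be found in the camera images.
- analyser: Orange gas analyser, fixed to the bench. Origin on the bench under the centre of the cover's seat, z up. Case spans x -75..75, y -130..56 mm; its flat deck is at z = 70 mm. The seat is open at y = +56 mm; beyond it, at +y, is the catch tray, and the cover slides off that way. A black carry handle, top at z = 94 mm, runs along the far side at x = 98, y -115..35 mm. Place and yaw vary
- seat (a point): Centre of the seat on the deck (z = 70 mm), axes as the analyser's. Guide rails 8 mm high run along y, inner faces at x = +-36.5 mm; behind the cover, at y = -41.5 mm, is a stop 8 mm high. At the rear (y -41.5..-19.5 mm) the rails have lips that reach 6 mm inward over the cover's sides, up to 13 mm above the seat, so the seated cover cannot be lifted
- tray (a point): Centre of the aluminium catch tray's floor, 116 mm from the seat's centre along the analyser's +y and 6 mm lower (z = 64 mm). Axes as the analyser's. The floor runs from the case's end (y = 56 mm from the seat's centre) to an end lip at y = 176 mm and is 102 mm wide inside; the lips stand 12 mm above the floor
- tab (a joint): Travel of the black snap tab in m: 0 to 0.0015 at the start, 0.010 fully in (hard stop). It moves straight down against a steady drag of about 6 N and stays where it is left (no return spring). Its bar across the cover's front (+y) edge stands 7 mm above the seat when out, blocking the cover, and 3 mm below the seat when fully in
- tab_pad (a point): Centre of the top of the tab's press pad, a black ribbed block 26 by 26 mm beside the near rail, at x = -62, y = 45.5 mm from the seat's centre; its top is 24 mm above the seat when out and 14 mm when fully in, clear above the rails. Pressed straight down from above
- cover: Grey filter cover, loose, about 60 g: a plate 70 (x) by 80 (y) by 8 mm with an upright thumb fin across the middle of its top, 44 (x) by 8 (y) mm, rising 18 mm above the plate. Origin at the centre of its underside, at the start on the seat's centre, axes as the analyser's. Push the fin's -y face towards +y. 1.5 mm play at the rails and before the tab's bar
- cartridge: Bystander: spare white filter cartridge, 40 mm across, 57 mm high with its nozzle, standing on the bench beyond the analyser; origin at the centre of its underside
- vial: Bystander: amber glass jar, 44 mm across, 75 mm high, standing on the bench beyond the analyser; origin at the centre of its underside
- screwdriver: Bystander: screwdriver, 170 mm long, lying on the bench on the robot's side of the analyser; origin at its middle, underneath
Not all that is in view belongs to the job. There is more than one size of the cover; the job needs the smallest.

How it is judged (in metres and radians):
On the way, in this order (a step that is already met when the one before it is completed fails the run):
1. the snap tab is pressed in while the cover is still on its seat (value of joint tab above 0.0085 m and y of cover in the frame of seat below 0.01 m), for 0.1 s.
2. the cover is off its seat, beyond the seat's end (y of cover in the frame of seat above 0.094 m), for 0.1 s.
At the end, for the whole second after the job is handed in: the tab is in (over 8.5 of its 10 mm) and the cover lies at rest and flat (within 0.04 rad) on the catch tray's floor (underside within 2 mm), wholly beyond the seat's end (centre over 94 mm from the seat's centre) (y of cover in the frame of seat above 0.094 m and z of cover in the frame of tray between -0.003 and 0.002 m and x of cover in the frame of tray between -0.025 and 0.025 m and angle between cover's own z axis and vertical below 0.04 rad and value of joint tab above 0.0085 m and linear speed of cover below 0.01 m/s); the robot touches nothing.
It fails at once if the cover is lifted (more than 15 mm above its seat) (z of cover in the frame of seat above 0.015 m).
It fails at once if the cover is tipped up (more than 0.4 rad) (angle between cover's own z axis and vertical above 0.4 rad).
It fails at once if the cartridge is disturbed (over 20 mm) (distance of cartridge from where it was at the start of the episode above 0.02 m).
It fails at once if the vial is disturbed (over 20 mm) (distance of vial from where it was at the start of the episode above 0.02 m).
It fails at once if the screwdriver is disturbed (over 20 mm) (distance of screwdriver from where it was at the start of the episode above 0.02 m).
It also fails if it takes over 38 s, if anything falls off the work surface, if the arm or the gripper's body presses on something with over 40 N, if the wrist force passes 120 N, or if a joint passes its speed limit or range.

## Robot

A 6-joint arm with a two-finger parallel gripper is mounted at the origin on the work surface. World frame = base frame: x ahead of the robot, y to its left, z up, the work surface at z = 0. Lengths are in m, angles in degrees, forces in N, time in s.
With the tool pointing down it reaches from about 0.4 to 0.825 m from the base axis. Payload 7 kg.
Tool frame: the origin (TCP) lies between the finger pads; the fingertips stand ctrl.nose_length ahead of it and the grasp point (between the pads) lies 2 mm behind it (ctrl.nose_length is the distance from the TCP to the fingertips, in m); z points along the fingers, y is the line along which they close (so a half turn about z gives the same grasp; the last joint's range is limited). The gripper opens to 88 mm and grips with 3 to 60 N. Pads are 19 mm wide; open, the fingers measure 130 mm over their backs; the gripper's body (78 mm by 193 mm) begins 47 mm behind the grasp point.
Start: joints at [-55.686, 20.546, 0.682, 0, -70.136, -16.507], TCP at [0.206, -0.643, 0.244] pointing down, gripper open.
Joint ranges: [-176.03, 176.03], [-82.01, 121.73], [-58.28, 71.71], [-173.87, 95.51], [-174.79, -0.11], [-173.66, 173.66]. Speed limits (degrees/s): [136.94, 136.94, 172.46, 180, 180, 180].

## Interface

Orientations are given as [roll, pitch, yaw] about the fixed x, y, z axes, in that order (R = Rz(yaw) Ry(pitch) Rx(roll)).
In Python, from plant import ctrl gives the robot as it stands.
- The arm moves only by the tool apply_moves, never from a script. Its argument "commands" is a list of rows, each a list of 3 entries, a list of its own where there are three numbers: the shift along the world's x, y, z in cm, then the turn about the world's z in rad, then the closure, from 0 (fully open) to 1 (shut). In form: [[[x, y, z], turn, jaw], ...]. A call has 1 to 20 rows; each row is the pose to reach, as a shift and turn from the pose commanded when the call began; what a row does not reach only later rows make up. A row lasts 1/12 s, in which the tool goes at most 41.7 mm and 7.16 degrees, less where a joint would pass 70% of its speed; a pose out of reach is approached as far as the arm can. A call with a gripper value outside its range is refused whole. The fingers move at their own pace and stop on an object; the grip force is fixed at half the most. Time passes only in rows, so rows that repeat a pose let the fingers close. It gives the time, the measured TCP pose, the force, the opening and the grip force at its end, in the units of the state.
- ctrl.get_obs(): the state, without advancing time (a new reading comes with each control period).
- ctrl.snapshot(name): name is "scene" or "top" or "wrist"; returns a dict with "img" (480x640x3 uint8, red, green, blue), "fx", "fy", "cx", "cy" (pixels), "T" (4x4, takes a point from camera to world coordinates). Camera axes: x right, y up, looking along -z (the intrinsics and any distortion apply to the point x, -y, -z); pixel columns grow to the right and rows downward; lengths in m; the calibration is good to about 2 mm. A picture is of the moment at which its call begins. There is no depth.
- ctrl.close_job(): hands the job in; it is judged then, once.
Trained networks look in a picture, given as the dict that the camera call returned (one of the last four; its "shot" number tells which), for a name from the list of things; names that differ only in an ending like _2 or _b are one class to them, and where a whole thing is asked for, a point or a joint stands for the part that bears it (a point fixed in the world has none). Each returns a list of dicts, best first, with "score" (0 to 1); they miss things now and then, are a little off and sometimes report something else, mostly with a low value. They report only what shows in the picture. A call takes as long as a camera call. They do not tell look-alikes from the thing itself.
- ctrl.search_frame(picture, target): "at" ([column, row] in pixels, amid what is visible of it).
- ctrl.spot_point(picture, target): "at" ([column, row] in pixels: a listed point, or the origin of a listed thing).
The state is a dict: "clock": time; "joint_pos": joint angles; "qvel": joint speeds; "tau": joint torques, N m; "tool_pos": TCP position; "orientation": TCP orientation; "force": force on the tool from outside, world axes, zero at the start; "moment": the same for the moment, N m; "opening": finger opening in m; "gripper_force": force on a finger pad.
Only numpy, scipy, OpenCV 4.12 (cv2) and the standard library are available. Lean on these libraries where they do the work, as an engineer would, in place of code of your own. Each camera call takes 0.05 s, during which the arm holds its last target. There are 200 camera calls.

## Working session

There is one attempt and no reset: what is moved stays moved. The work goes in short steps, Python scripts to look and compute and a tool call to move; the robot and the scene stay as the last step left them, time stands still between calls to the robot, and variables do not carry over. Pictures are saved under pics/ and viewed, at most 10 in all, crops included, and the job is handed in when it is done.

Besides the shell and the picture viewer there is one more tool, called after "Request:" as a command line: name --argument value ..., lists and objects as JSON in quotes. apply_moves: Moves the arm, as the interface text tells. Its arguments: {"type":"object","properties":{"commands":{"type":"array"}},"required":["commands"]}

```bash
mkdir -p pics
cat > h.py <<'E'
import numpy as np, cv2
from plant import ctrl
def ray(p,uv):
    d=np.array([(uv[0]-p["cx"])/p["fx"],-(uv[1]-p["cy"])/p["fy"],-1.]);T=np.array(p["T"])
    return T[:3,3],T[:3,:3]@d
def onz(p,uv,z):
    o,d=ray(p,uv);return o+d*(z-o[2])/d[2]
def proj(p,X):
    T=np.array(p["T"]);c=T[:3,:3].T@(np.array(X)-T[:3,3])
    return [p["cx"]+p["fx"]*c[0]/-c[2],p["cy"]-p["fy"]*c[1]/-c[2]]
def save(p,n): cv2.imwrite("pics/"+n,p["img"][:,:,::-1])
E
python3 - <<'E'
from h import *
print(ctrl.get_obs()); print(ctrl.nose_length)
Z=dict(seat=.07,tray=.064,tab_pad=.094,cover=.07,cartridge=0,vial=0,screwdriver=0,analyser=0)
for n in("top","scene"):
    p=ctrl.snapshot(n);save(p,n+"1.png");print(n,{k:p[k] for k in p if k not in("img","T")},np.round(p["T"],3).tolist())
    for k,z in Z.items():
        print(k,[(round(r["score"],2),np.round(r["at"]).tolist(),np.round(onz(p,r["at"],z),4)[:2].tolist()) for r in ctrl.spot_point(p,k)[:4]])
E
```

```text
{'clock': 0.0, 'joint_pos': array([-5.56855621e+01,  2.05940920e+01,  6.34866341e-01, -2.00626505e-02,
       -7.01361482e+01, -1.65069093e+01]), 'qvel': array([-0.08230391, -0.0431102 , -0.00115452, -0.07491332, -0.07524596,
        0.06962016]), 'tau': array([ 9.44304229e-04, -5.82711160e+01,  2.93062592e+01,  6.99709520e+00,
        6.88963104e-03, -1.85733165e-04]), 'tool_pos': array([ 0.20626937, -0.6422363 ,  0.24260116]), 'orientation': array([ 1.79903198e+02, -9.01858694e-03, -1.62199296e+02]), 'force': array([ 0.09948708, -0.12809078, -0.47871582]), 'moment': array([-0.00259509,  0.01220906,  0.00330577]), 'gripper_force': 0.0, 'opening': 0.0874305563124684}
0.017
top {'fx': 568.0737987128385, 'fy': 568.0737987128385, 'cx': 321.928334009426, 'cy': 230.2143030324404, 'shot': 1} [[-0.0, 0.996, -0.087, 0.528], [-0.999, 0.003, 0.037, -0.059], [0.037, 0.087, 0.996, 0.844], [0.0, 0.0, 0.0, 1.0]]
seat []
tray [(0.79, [228.0, 273.0], [0.5365, 0.0397])]
tab_pad [(0.71, [285.0, 319.0], [0.4769, -0.0383])]
cover [(0.63, [201.0, 164.0], [0.6853, 0.0783]), (0.62, [471.0, 198.0], [0.6408,
[... 208 characters left out ...]
898, 'fy': 531.253259214898, 'cx': 323.48511893861644, 'cy': 242.5557270979708, 'shot': 2} [[0.712, -0.605, 0.358, 0.928], [0.703, 0.608, -0.37, -0.397], [0.007, 0.515, 0.857, 0.796], [0.0, 0.0, 0.0, 1.0]]
seat []
tray [(0.57, [333.0, 172.0], [0.534, 0.0332])]
tab_pad []
cover [(0.88, [417.0, 228.0], [0.7137, 0.0439]), (0.84, [292.0, 217.0], [0.5544, -0.0859]), (0.72, [227.0, 374.0], [0.6793, -0.3288])]
cartridge [(0.81, [366.0, 280.0], [0.6978, -0.0554])]
vial [(0.6, [334.0, 329.0], [0.7215, -0.155])]
screwdriver [(0.9, [239.0, 195.0], [0.4138, -0.0907]), (0.38, [277.0, 170.0], [0.4189, -0.0004])]
analyser [(0.83, [294.0, 235.0], [0.5482, -0.0796]), (0.23, [331.0, 172.0], [0.4973, 0.0679])]
```

View pics/top1.png

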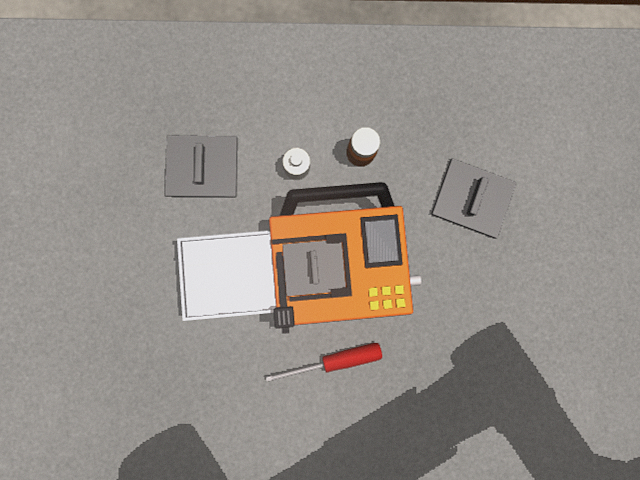

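View pics/scene1.png

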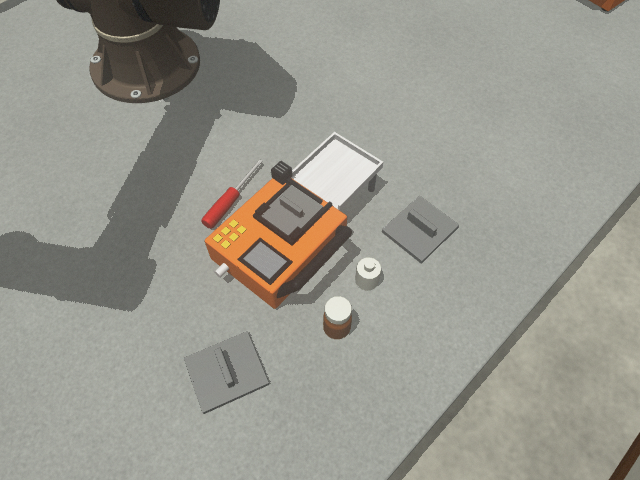

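Three cover candidates in the top picture: the one on the seat (314,267), loose ones at (201,164) and (471,198). The seated one is visibly smallest and lies between the rails behind the tab, so it's the one. I'll confirm it in a crop.

Run:
```python
from h import *
p=ctrl.snapshot("top")
c=p["img"][200:335,170:425,::-1]
cv2.imwrite("pics/crop.png",cv2.resize(c,None,fx=3,fy=3,interpolation=cv2.INTER_CUBIC))
```

```text
(no output)
```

View pics/crop.png

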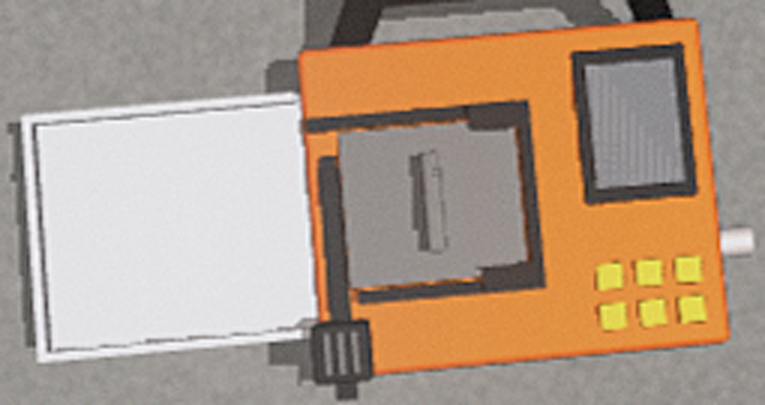

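The crop shows the seated cover (plate about 338–525 wide, fin at (433,200) in the crop), with the tab bar in front of it and the pad at (342,351). It is the smallest of the three. Next I'll fit the analyser pose from its landmarks.

Run:
```python
from h import *
from scipy.optimize import least_squares
p=ctrl.snapshot("top")
f=lambda u,v:[170+(u+.5)/3-.5,200+(v+.5)/3-.5]
L=[((75,56,70),f(300,50)),((75,-130,70),f(696,20)),((-75,-130,70),f(729,339)),((-62,45.5,94),f(342,351)),((0,0,96),f(433,200)),((51,176,64),f(37,125)),((-51,176,64),f(50,350))]
def T(q,X):
    c,s=np.cos(q[2]),np.sin(q[2]);x,y,z=np.array(X)/1e3
    return np.array([q[0]+c*x-s*y,q[1]+s*x+c*y,z])
r=least_squares(lambda q:np.ravel([np.array(proj(p,T(q,X)))-uv for X,uv in L]),[.55,-.08,.08],loss="soft_l1")
q=r.x;print(q,np.degrees(q[2]));print(np.round(r.fun.reshape(-1,2),1))
s=ctrl.snapshot("scene")
for n,X in dict(pad=(-62,45.5,94),fin=(0,0,96),tray=(0,116,64),cover=(0,0,70),traycorner=(51,176,76),deck=(-75,-130,70)).items(): print(n,T(q,X),np.round(proj(s,T(q,X))))
for k,z in dict(cover=.07,tray=.064,tab_pad=.094).items():
    for d in ctrl.search_frame(s,k)[:3]+[0]+ctrl.search_frame(p,k)[:3]: print(k,d)
np.save("q.npy",q)
```

```text
[ 0.54487271 -0.07588324  0.08791364] 5.037080560424199
[[-1.8 -0.5]
 [ 0.9 -1.7]
 [ 0.9  1.1]
 [-0.4  0.4]
 [-0.1  0.3]
 [-0.4 -0.2]
 [ 0.4 -0.1]]
pad [ 0.47911723 -0.03600258  0.094     ] [282. 166.]
fin [ 0.54487271 -0.07588324  0.096     ] [291. 201.]
tray [0.53468786 0.03966878 0.064     ] [336. 170.]
cover [ 0.54487271 -0.07588324  0.07      ] [292. 210.]
traycorner [0.58022288 0.10391489 0.076     ] [380. 160.]
deck [ 0.48157642 -0.21196622  0.07      ] [203. 237.]
cover {'at': [290.7, 211.0], 'score': 0.85}
cover {'at': [223.5, 373.5], 'score': 0.7}
cover {'at': [420.8, 227.5], 'score': 0.62}
cover 0
cover {'at': [198.5, 165.8], 'score': 0.97}
cover {'at': [469.2, 194.2], 'score': 0.72}
cover {'at': [313.5, 267.2], 'score': 0.63}
tray {'at': [294.4, 228.7], 'score': 0.89}
tray 0
tray {'at': [280.9, 266.9], 'score': 0.88}
tab_pad {'at': [222.4, 204.3], 'score': 0.72}
tab_pad {'at': [285.6, 178.6], 'score': 0.65}
tab_pad 0
tab_pad {'at': [280.5, 309.8], 'score': 0.62}
```

The fit is consistent: residuals are at most 2 px and the fin, tray and pad reproject correctly into the scene view. Now I move above the pad with the fingers closed, closing line across the rails.

Request:
apply_moves --commands '[[[27.3,60.7,-8],1.348,1],[[27.3,60.7,-8],1.348,1],[[27.3,60.7,-8],1.348,1],[[27.3,60.7,-8],1.348,1],[[27.3,60.7,-8],1.348,1],[[27.3,60.7,-8],1.348,1],[[27.3,60.7,-8],1.348,1],[[27.3,60.7,-8],1.348,1],[[27.3,60.7,-8],1.348,1],[[27.3,60.7,-8],1.348,1],[[27.3,60.7,-8],1.348,1],[[27.3,60.7,-8],1.348,1],[[27.3,60.7,-8],1.348,1],[[27.3,60.7,-8],1.348,1],[[27.3,60.7,-8],1.348,1],[[27.3,60.7,-8],1.348,1],[[27.3,60.7,-8],1.348,1],[[27.3,60.7,-8],1.348,1],[[27.3,60.7,-8],1.348,1],[[27.3,60.7,-8],1.348,1]]'

```text
clock: 3.02
tool_pos: [0.4789, -0.0364, 0.1637]
orientation: [180.0, -0.0, -85.0]
force: [0.2, 0.1, -0.7]
opening: 0.0003
gripper_force: 0.0
```

Request:
apply_moves --commands '[[[0,0,-2],0,1],[[0,0,-4],0,1],[[0,0,-5],0,1],[[0,0,-5.2],0,1],[[0,0,-5.4],0,1],[[0,0,-5.6],0,1],[[0,0,-5.8],0,1],[[0,0,-6],0,1],[[0,0,-6.2],0,1],[[0,0,-6.3],0,1],[[0,0,-6.3],0,1],[[0,0,-6.3],0,1]]'

```text
clock: 4.02
tool_pos: [0.4796, -0.0364, 0.1015]
orientation: [-179.9, 0.0, -85.0]
force: [-0.6, 0.0, -0.7]
opening: 0.0004
gripper_force: 0.0
```

Request:
apply_moves --commands '[[[0,0,-0.1],0,1],[[0,0,-0.2],0,1],[[0,0,-0.2],0,1]]'

```text
clock: 4.27
tool_pos: [0.4798, -0.0361, 0.1007]
orientation: [-179.9, -0.0, -84.9]
force: [-8.0, -0.2, 20.4]
opening: 0.0003
gripper_force: 10.3
```

Run:
```python
from h import *
p=ctrl.snapshot("scene");print(ctrl.get_obs()["force"])
c=p["img"][110:290,190:400,::-1]
cv2.imwrite("pics/s2.png",cv2.resize(c,None,fx=3.3,fy=3.3,interpolation=cv2.INTER_CUBIC))
```

```text
[-7.72431901 -0.05757245 21.85702888]
```

View pics/s2.png

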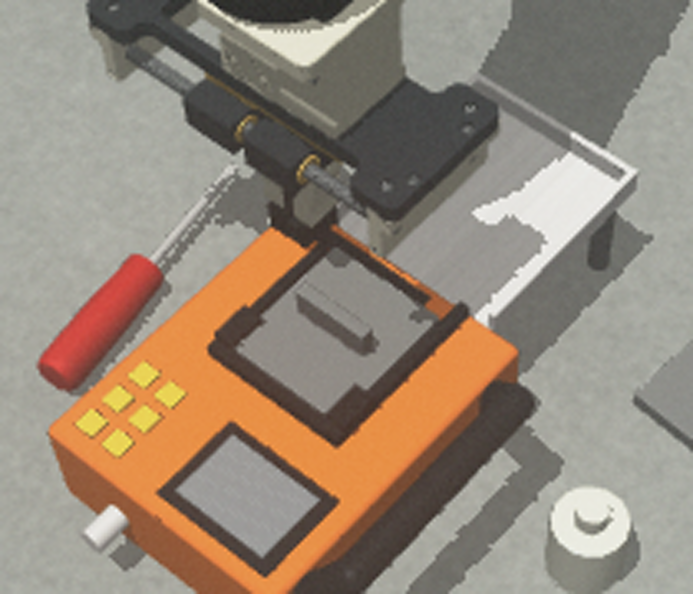

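The pad met its hard stop at the expected height with 20 N, and the bar no longer shows in front of the cover, which is still seated. Next I go behind the fin.

Request:
apply_moves --commands '[[[0,0,2],0,1],[[0,0,4],0,1],[[2.5,-2.4,4.5],0,1],[[5,-4.8,4.5],0,1],[[6.8,-6.45,4.5],0,1],[[6.8,-6.45,4.5],0,1],[[6.8,-6.45,2.5],0,1],[[6.8,-6.45,1],0,1],[[6.8,-6.45,0.4],0,1],[[6.8,-6.45,0.4],0,1]]'

```text
clock: 5.15
tool_pos: [0.5464, -0.1003, 0.1013]
orientation: [179.9, 0.0, -85.0]
force: [-0.7, -0.8, 0.4]
opening: 0.0001
gripper_force: 0.0
```

Request:
apply_moves --commands '[[[-0.05,0.6,0.15],0,1],[[-0.1,1.1,0.15],0,1],[[-0.15,1.6,0.15],0,1],[[-0.19,2.1,0.15],0,1],[[-0.23,2.6,0.15],0,1],[[-0.27,3.1,0.15],0,1],[[-0.32,3.6,0.15],0,1],[[-0.36,4.1,0.15],0,1],[[-0.4,4.6,0.15],0,1],[[-0.45,5.1,0.15],0,1],[[-0.49,5.6,0.15],0,1],[[-0.49,5.6,0.15],0,1]]'

```text
clock: 6.15
tool_pos: [0.5424, -0.0433, 0.104]
orientation: [-180.0, 0.0, -84.9]
force: [0.0, 0.5, 0.1]
opening: 0.0004
gripper_force: 0.1
```

Run:
```python
from h import *
p=ctrl.snapshot("scene");print(ctrl.get_obs()["force"])
c=p["img"][110:290,190:400,::-1]
cv2.imwrite("pics/s3.png",cv2.resize(c,None,fx=3.3,fy=3.3,interpolation=cv2.INTER_CUBIC))
```

```text
[-0.18556444  0.22206173 -0.01334876]
```

View pics/s3.png

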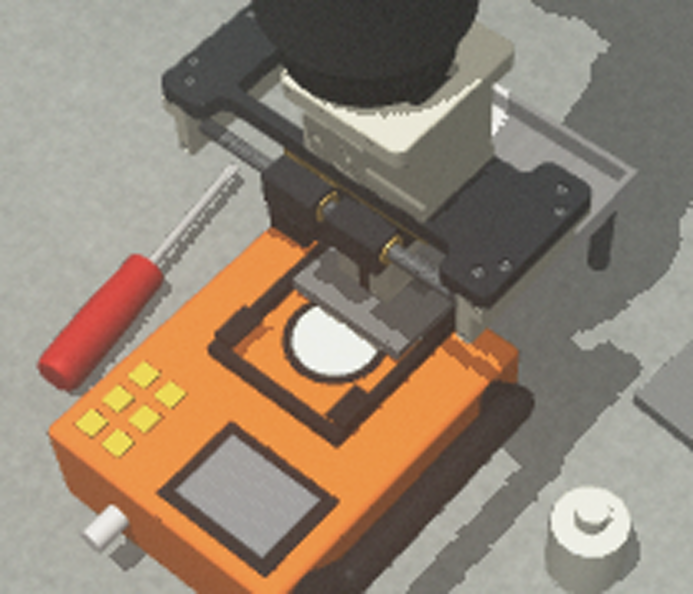

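The cover is sliding evenly between the rails, with the filter showing behind it. I continue over the edge, lowering slightly once it has dropped.

Request:
apply_moves --commands '[[[-0.04,0.5,0],0,1],[[-0.09,1,0],0,1],[[-0.13,1.5,0],0,1],[[-0.18,2,0],0,1],[[-0.22,2.5,0],0,1],[[-0.26,3,0],0,1],[[-0.31,3.5,0],0,1],[[-0.35,4,-0.1],0,1],[[-0.4,4.5,-0.2],0,1],[[-0.44,5,-0.2],0,1],[[-0.48,5.5,-0.2],0,1],[[-0.53,6,-0.3],0,1],[[-0.57,6.5,-0.3],0,1],[[-0.57,6.5,-0.3],0,1]]'

```text
clock: 7.37
tool_pos: [0.5368, 0.0217, 0.101]
orientation: [-180.0, 0.0, -84.9]
force: [0.1, 0.0, 0.0]
opening: 0.0004
gripper_force: 0.0
```

Now back off, lift and look.

Request:
apply_moves --commands '[[[0.03,-0.4,0.2],0,1],[[0.03,-0.4,2],0,1],[[0,-1,5],0,1],[[0,-4,8],0,1],[[0,-8,11],0,1],[[0,-12,14],0,1],[[0,-16,16],0,1],[[0,-19,16],0,1],[[0,-19,16],0,1],[[0,-19,16],0,1]]'

```text
clock: 8.2
tool_pos: [0.5365, -0.172, 0.2618]
orientation: [-179.9, -0.0, -85.2]
force: [-0.3, 0.8, -0.7]
opening: 0.0007
gripper_force: 0.0
```

Run:
```python
from h import *
q=np.load("q.npy");p=ctrl.snapshot("scene");t=ctrl.snapshot("top")
for pp,n in((p,"scene"),(t,"top")):
    for r in ctrl.spot_point(pp,"cover")[:4]:
        w=onz(pp,r["at"],.064)[:2]-q[:2];c,s=np.cos(q[2]),np.sin(q[2]);print(n,r["score"],np.round([c*w[0]+s*w[1],-s*w[0]+c*w[1]],3))
a=cv2.resize(p["img"][110:290,190:400],(400,343));b=cv2.resize(t["img"][190:370,170:380],(400,343))
cv2.imwrite("pics/s4.png",np.hstack([a,b])[:,:,::-1]);print(ctrl.get_obs()["clock"])
```

```text
scene 0.87 [0.003 0.102]
scene 0.63 [0.187 0.106]
scene 0.58 [ 0.111 -0.262]
8.4
```

View pics/s4.png

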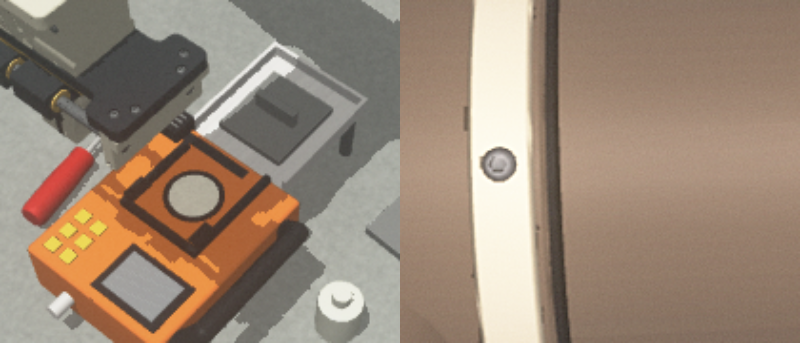

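The left half shows the cover inside the tray, apparently flat, with its corners at (219,113), (282,163) and (331,105) in the crop. The top view is blocked by the arm. I'll check the corners against a flat pose.

Run:
```python
from h import *
q=np.load("q.npy");p=ctrl.snapshot("scene");c,s=np.cos(q[2]),np.sin(q[2])
for u,v in((219,113),(282,163),(331,105)):
    w=onz(p,[190+u/1.905,110+v/1.905],.072)[:2]-q[:2];print(np.round([c*w[0]+s*w[1],-s*w[0]+c*w[1]],4))
```

```text
[-0.0388  0.0782]
[0.0403 0.0713]
[0.0337 0.151 ]
```

The corners fit a flat cover centred near y = 111 mm: rear edge about 71–78 mm, well past the seat's end at 56 mm. Handing in.

```bash
python3 -c "
from plant import ctrl
print(ctrl.close_job())"
```

```text
the job is handed in; nothing more can be done
None
```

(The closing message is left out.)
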